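# Put the kit away and lock the drawer with its odd-threaded screws

### The arm

A 7-joint arm with a two-finger parallel gripper is mounted at the origin on a cart in front of the work surface, level with it; the furniture and walls round the work are solid. World frame = base frame: x ahead of the robot, y to its left, z up, the work surface at z = 0. Lengths are in m, angles in rad, forces in N, time in s.
With the tool pointing down it reaches from about 0.4 to 0.85 m from the base axis. Payload 10.4 kg.
Tool frame: the origin (TCP) lies at the very end of the fingers, on their centre line; the grasp point (between the pads) lies 19 mm behind it; z points along the fingers, y is the line along which they close (so a half turn about z gives the same grasp; the last joint's range is limited). The gripper opens to 87 mm and grips with 3 to 60 N. Pads are 19 mm wide; open, the fingers measure 117 mm over their backs; the gripper's body (75 mm by 190 mm) begins 51 mm behind the grasp point.
Start: joints at [1.127, 0.332, -0.065, 1.46, 0.022, 1.35, -0.088], TCP at [0.255, -0.57, 0.223] pointing down, gripper open.
Joint ranges: [-2.6, 2.6], [-0.5, 2.12], [-1.47, 1.34], [0.16, 2.42], [-1.27, 4.41], [0.06, 2.06], [-2.6, 2.6]. Speed limits (rad/s): [2.22, 2.22, 2.79, 2.79, 3.14, 3.14, 3.14].

### API

Orientations are given as a unit quaternion [x, y, z, w].
In Python, from bench import r gives the robot as it stands.
- The arm moves only by the shell command python3 -m crank 'ROWS' [FORCE]. ROWS is JSON, a list that holds one entry, the list of rows, each a list of 5 numbers: the shift along the tool's x, y, z in mm, then the turn about the tool's z in degrees, then the opening, from -1 (shut) to 1 (fully open). A call has 1 to 20 rows; each row is the pose to reach, as a shift and turn from the pose commanded when the call began, along the tool's axes at that moment; what a row does not reach only later rows make up. A row lasts 1/10 s, in which the tool goes at most 50 mm and 8.59 degrees, less where a joint would pass 70% of its speed; a pose out of reach is approached as far as the arm can. A call with a gripper value outside its range is refused whole. The fingers move at their own pace and stop on an object; FORCE is the grip in N (left out, the last holds). Time passes only in rows, so rows that repeat a pose let the fingers close. It gives the time, the measured TCP pose, the force, the opening and the grip force at its end, in the units of the state.
- r.read_state(): the state, without advancing time (a new reading comes with each control period).
- r.camera(name): name is "scene" or "top" or "wrist"; returns a dict with "image" (384x512x3 uint8, red, green, blue), "vfov" (degrees; the focal length in pixels is half the picture's height over the tangent of half this angle, whatever the lens; pixels are square), "cx", "cy" (the principal point, pixels), "eye" and "attitude" of the camera in the world. Camera axes: x right, y down, z forward; pixel columns grow to the right and rows downward; lengths in m; the calibration is good to about 2 mm. The wrist camera is an equidistant fisheye: a pixel r from the principal point sees the ray r / f radians off the axis. A picture is of the moment at which its call begins. There is no depth.
- r.close_job(): hands the job in; it is judged then, once.
The state is a dict: "time": time; "joint_positions": joint angles; "joint_vel": joint speeds; "joint_torque": joint torques, N m; "ee_pos": TCP position; "eef_rot": TCP orientation; "ft_force": force on the tool from outside, world axes, zero at the start; "torque": the same for the moment, N m; "width": finger opening in m; "grip_force": force on a finger pad.
Only numpy, scipy, OpenCV 4.12 (cv2) and the standard library are available. Lean on these libraries where they do the work, as an engineer would, in place of code of your own. Each camera call takes 0.05 s, during which the arm holds its last target. There are 200 camera calls.

### The job

Put every spare part that is on the table (of the insulating tape, black fuel cap, white clip and pale cap, whichever are there) into the open drawer of the blue kit unit. Undo the unit's two lock screws as far as they go - one has a reverse thread and you cannot tell which, so feel which way each gives - push the drawer fully home past its detent with the parts inside, then screw both locks down tight again. Leave the screwdriver, marker and paint tin where they are.

Things in the scene. Friction and masses are not known exactly. Their poses are not given: they have to be found in the camera images.
- kit_drawer (a joint): opening of the kit unit's grey-fronted drawer in m: 0 fully home, 0.175 fully out; starts 0.16 to 0.17. Slides along x of kit_in with about 1.5 N of drag. From 0.0145 to 0.0065 a sprung detent adds about 3 N; past that it snaps in and holds the drawer home at a stop. With either lock screw down, its pin blocks a catch lip and stops the drawer at about 0.016
- kit_in (a point): centre of the drawer's inner floor, moving with the drawer; x points into the cabinet, y left of that, z up. Cork-brown floor 185 mm (x) by 250 mm (y), 12 mm above the table; walls 6 mm thick and 48 mm high above the floor; front panel 12 mm thick, 60 mm high, inner face at x = -92.5 mm. Standing open by q, the drawer is covered by the cabinet beyond x = q - 92.5 mm
- kit_unit: blue bench-top kit unit, fixed: cabinet 200 mm deep (x), 284 mm wide (y), top 82 mm above the table (74 mm inside); origin under its centre, x points to its back, open front at x = -100 mm
- kit_catch_left (a point): top of the steel catch lip (10 mm high) on the drawer's side wall at its +y side, 40 mm behind the front panel; the pin of the lock screw above that side stops it while that screw is down
- kit_catch_right (a point): top of the steel catch lip (10 mm high) on the drawer's side wall at its -y side, 40 mm behind the front panel; the pin of the lock screw above that side stops it while that screw is down
- kit_front (a point): middle of the black finger strip on the drawer's front (its outer face; strip 110 mm long, 10 mm high, 12 mm proud of the front panel, 52 mm above the table); push here, in the direction of this frame's x axis, to close the drawer
- lock_a_knob (a joint): turn of lock screw lock_a in rad: 0 tight, grows as it loosens, open stop at 1.4; from 1.15 its pin clears the catch lip. Which way loosens is not told: of lock_a and lock_b one has an ordinary, one a reverse thread, they look alike, and either may stand left or right. Against a stop it does not turn; else it turns with about 0.05 N m and rises 7 mm per rad as it loosens
- lock_a_grip (a point): middle of the grip bar of lock screw lock_a, on its vertical axis, 29 mm behind the cabinet's front and 125 mm left or right of its middle. Black bar 46 mm long along this frame's x (turns with it), 12 mm wide across y, from 13 mm below this point to 10 mm above; below it a hub 28 mm across and a flange 32 mm across on the unit's top
- lock_b_knob (a joint): turn of lock screw lock_b in rad: 0 tight, grows as it loosens, open stop at 1.4; from 1.15 its pin clears the catch lip. Which way loosens is not told: of lock_a and lock_b one has an ordinary, one a reverse thread, they look alike, and either may stand left or right. Against a stop it does not turn; else it turns with about 0.05 N m and rises 7 mm per rad as it loosens
- lock_b_grip (a point): middle of the grip bar of lock screw lock_b, on its vertical axis, 29 mm behind the cabinet's front and 125 mm left or right of its middle. Black bar 46 mm long along this frame's x (turns with it), 12 mm wide across y, from 13 mm below this point to 10 mm above; below it a hub 28 mm across and a flange 32 mm across on the unit's top
- insulating_tape: small black roll of tape lying flat, 58 x 56 x 19 mm high, solid to the touch (grip the outside); origin at the centre of its underside, z up. May be absent (None)
- fuel_cap: round black fuel cap, 68 mm across, 33 mm high; on top a grip bar 10 mm thick across x, 52 mm long along y, from 17 to 33 mm high; origin at the centre of its underside. May be absent (None)
- white_clip: white bent clip, 59 mm along x, 22 mm wide along y, arched to 29 mm high; grip it across y; origin under its centre. May be absent (None)
- white_cap: pale oval moulded cap with a short stem, 81 mm along y (dome from -40 to +24 mm, stem to +40 mm), 49 mm across x, 17 mm high; grip the dome across x; origin under its centre. May be absent (None)
- screwdriver_amber: amber-handled screwdriver, 165 mm long along y, 30 mm wide, bystander; origin under its middle; not to be moved
- marker_a: blue and white marker pen, 135 mm long along y, 17 mm thick, bystander; not to be moved
- primer_tin: red and white paint tin, 78 mm across, 78 mm high, bystander; origin at the centre of its underside; not to be moved
Not all that is in view belongs to the job. Leave any green or turquoise look-alike of the fuel_cap alone.

How it is judged:
By the outcome, as a careful person would: the job done as asked, in the order asked, and still so for the second after the job is handed in, with the robot touching nothing.
Of insulating_tape, fuel_cap, white_clip, white_cap only 2 to 4 are there at a start; the rules pass over those that are not, and their reading is None.
At some moment in a run one of insulating_tape, fuel_cap, white_clip, white_cap may be knocked a few centimetres aside while the robot is not near it.
Once in a run the grip may slacken for a moment while it holds something.
It also fails if it takes over 210 s, if anything falls off the work surface, if the arm or the gripper's body presses on something with over 40 N, if the wrist force passes 120 N, or if a joint passes its speed limit or range.

## Working session

There is one attempt and no reset: what is moved stays moved. The work goes in short steps, Python scripts to look and compute and a shell command to move; the robot and the scene stay as the last step left them, time stands still between calls to the robot, and variables do not carry over. Pictures are saved under pics/ and viewed, at most 14 in all, crops included, and the job is handed in when it is done.

```bash
ls; mkdir -p pics; cat > h.py <<'E'
import numpy as np, cv2
from scipy.spatial.transform import Rotation as R
from bench import r
def rot(a):
    a=np.array(a,float)
    return R.from_matrix(a).as_matrix() if a.shape==(3,3) else R.from_quat(a).as_matrix()
def ray(c,u,v,fish=False):
    h=c["image"].shape[0]; f=h/2/np.tan(np.radians(c["vfov"])/2)
    x,y=u-c["cx"],v-c["cy"]
    if fish:
        rr=np.hypot(x,y)+1e-9; t=rr/f; d=np.array([x/rr*np.sin(t),y/rr*np.sin(t),np.cos(t)])
    else: d=np.array([x/f,y/f,1])
    d=rot(c["attitude"])@d
    return np.array(c["eye"]),d/np.linalg.norm(d)
def plane(c,u,v,z,fish=False):
    e,d=ray(c,u,v,fish); return e+d*(z-e[2])/d[2]
def proj(c,p,fish=False):
    h=c["image"].shape[0]; f=h/2/np.tan(np.radians(c["vfov"])/2)
    q=rot(c["attitude"]).T@(np.array(p)-np.array(c["eye"]))
    if fish:
        rr=np.hypot(q[0],q[1]); t=np.arctan2(rr,q[2]); return np.array([c["cx"]+f*t*q[0]/rr,c["cy"]+f*t*q[1]/rr])
    return np.array([c["cx"]+f*q[0]/q[2],c["cy"]+f*q[1]/q[2]])
def save(name,img): cv2.imwrite("pics/"+name,cv2.cvtColor(img,cv2.COLOR_RGB2BGR))
E
python3 - <<'E'
from h import *
ims=[]
for n in("scene","top","wrist"):
    c=r.camera(n); save(n+"0.png",c["image"]); print(n,{k:np.round(v,3).tolist() for k,v in c.items() if k!="image"})
    np.save(n+"0.npy",c,allow_pickle=True)
s=r.read_state(); print(s)
t=np.load("top0.npy",allow_pickle=True).item()["image"]; save("top0b.png",cv2.resize(t,(800,600),interpolation=cv2.INTER_CUBIC))
E
```

```text
pics
scene {'vfov': 52.436, 'cx': 256.171, 'cy': 191.118, 'eye': [-0.096, 0.689, 0.91], 'attitude': [-0.344, 0.843, -0.381, 0.161]}
top {'vfov': 51.666, 'cx': 252.152, 'cy': 193.327, 'eye': [0.484, 0.03, 1.312], 'attitude': [0.716, -0.697, 0.026, -0.027]}
wrist {'vfov': 65.706, 'cx': 256.171, 'cy': 191.482, 'eye': [0.316, -0.543, 0.384], 'attitude': [0.833, -0.54, -0.066, 0.102]}
{'time': 0.15, 'joint_positions': array([ 1.1274081 ,  0.3327217 , -0.06468215,  1.46075869,  0.02161594,
        1.34992664, -0.08844008]), 'joint_vel': array([-9.66440011e-06, -1.91800907e-03,  9.80619296e-04, -1.63588167e-03,
       -1.43239943e-03,  8.38458258e-04, -1.11784389e-03]), 'joint_torque': array([ 2.45677484e-04, -6.23634410e+01,  2.45512126e-02, -3.90146685e+01,
       -6.12742128e-02,  3.71933402e-02,  8.50347692e-05]), 'ee_pos': array([ 0.25515813, -0.57020598,  0.22193488]), 'eef_rot': array([ 9.77941877e-01,  2.08876450e-01, -1.51421484e-04, -5.38468559e-04]), 'ft_force': array([0.15218066, 0.0983797 , 0.52299631]), 'torque': array([-0.01316326,  0.04741568,  0.06916339]), 'grip_force': 0.0, 'width': 0.08663043948845014}
```

View pics/top0b.png

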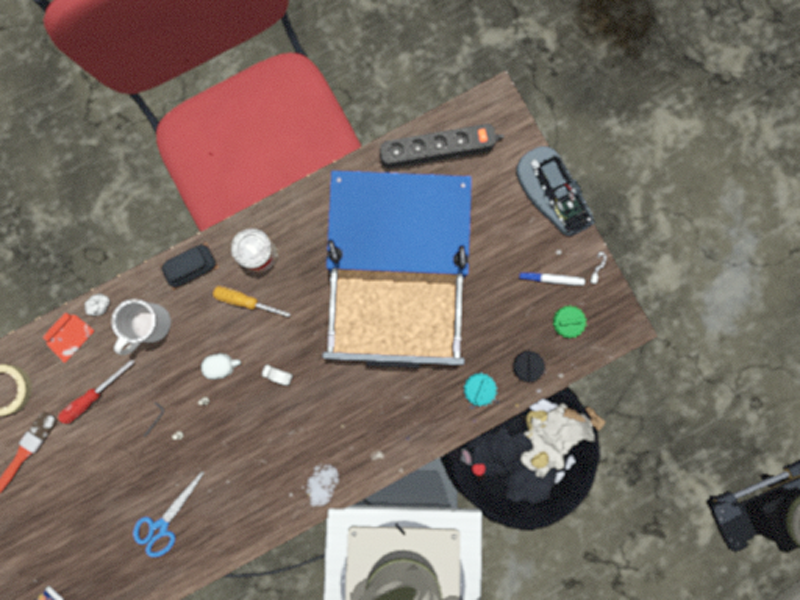

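View pics/scene0.png

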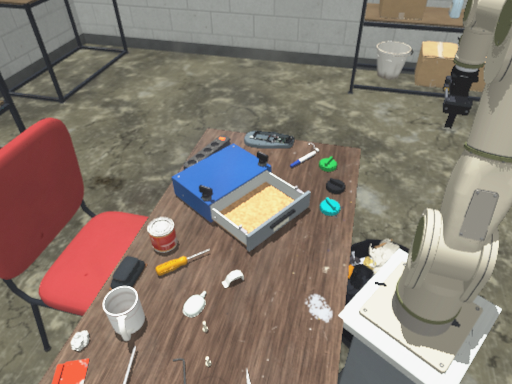

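Top view (800x600): the kit unit is blue at (400,222) with its open drawer at (395,318) and lock knobs at (334,252) and (461,258).

Things that could be taken for the parts:
- Fuel cap or tape: the black disc at (528,366). The look-alikes are the turquoise disc at (480,389), the green disc at (570,321) and the black box at (188,265).
- White cap: (218,366), against the crumpled white thing at (97,305), the mug at (140,322) and the white debris at (322,485).
- White clip: (277,375), against the small white hook at (600,267).

The next crop checks these choices.

```bash
python3 - <<'E'
from h import *
t=np.load("top0.npy",allow_pickle=True).item(); s=np.load("scene0.npy",allow_pickle=True).item()
def crop(im,u,v,w=33): return cv2.resize(im[v-w:v+w,u-w:u+w],(264,264),interpolation=cv2.INTER_CUBIC)
T=t["image"];S=s["image"]
a=np.hstack([crop(T,330,235),crop(T,160,237),crop(T,255,165,50)])
b=np.hstack([crop(S,334,188,28),crop(S,213,293,33),crop(S,233,177,40)])
save("crops.png",np.vstack([a,b]))
def comp(c,m,box,z,lab):
    u0,v0,u1,v1=box; mm=np.zeros_like(m);mm[v0:v1,u0:u1]=m[v0:v1,u0:u1]
    n,l,st,ce=cv2.connectedComponentsWithStats(mm.astype(np.uint8))
    for i in range(1,n):
        if st[i,4]>15:
            cnt=cv2.findContours((l==i).astype(np.uint8),0,1)[0][0]; (cc,wh,an)=cv2.minAreaRect(cnt)
            P=plane(c,*ce[i],z); sc=np.linalg.norm(plane(c,ce[i][0]+1,ce[i][1],z)-P)*1000
            print(lab,ce[i].round(1),st[i,4],"xyz",P.round(4),"wh mm",np.round(np.array(wh)*sc+sc,0),"ang",round(an))
hsv=cv2.cvtColor(T,cv2.COLOR_RGB2HSV); H,Sa,V=hsv[...,0],hsv[...,1],hsv[...,2]
comp(t,V<55,(318,220,360,250),.02,"fuel")
comp(t,(V>150)&(Sa<60),(120,220,190,250),.01,"white")
comp(t,(H>80)&(H<100)&(Sa>120),(290,230,325,265),.02,"turq")
comp(t,(V<60)&(Sa<130),(205,145,225,175),.1,"knobL")
comp(t,(V<60)&(Sa<130),(285,150,305,178),.1,"knobR")
comp(t,(H>100)&(H<122)&(Sa>150)&(V>80),(200,100,310,180),.082,"blue")
comp(t,(H>8)&(H<25)&(V>140)&(Sa>60),(205,172,300,232),.012,"cork")
for n,p in dict(knobs_top=(255,165)).items(): pass
E
```

```text
fuel [335.  234.8] 90 xyz [ 0.4531 -0.2389  0.02  ] wh mm [62. 39.] ang 90
white [139.4 233.8] 283 xyz [0.4388 0.398  0.01  ] wh mm [52. 82.] ang 90
white [176.5 239.6] 149 xyz [0.4231 0.2759 0.01  ] wh mm [64. 30.] ang 23
turq [306.7 248.9] 324 xyz [ 0.4053 -0.1481  0.02  ] wh mm [68. 67.] ang 18
knobL [214.4 164.7] 16 xyz [0.6598 0.1515 0.1   ] wh mm [21. 18.] ang 45
knobR [293.  166.8] 20 xyz [ 0.6598 -0.0906  0.1   ] wh mm [31. 13.] ang 76
blue [255.1 141.5] 5144 xyz [0.7394 0.0282 0.082 ] wh mm [282. 199.] ang 2
cork [252.5 201.3] 3808 xyz [0.555  0.0315 0.012 ] wh mm [254. 175.] ang 2
```

View pics/crops.png

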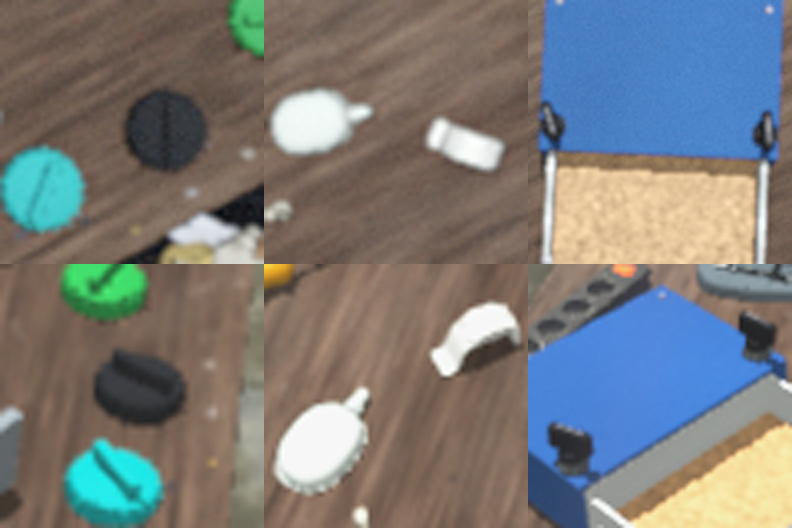

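The crops confirm the choices. The black disc has a bar running along world x, so it is the fuel cap and no tape is present. The oval white cap and the arched white clip are also there, and the turquoise and green discs are decoys. Next I'll work out the kit frame and orientations.

```bash
cat >> h.py <<'E'
def yaw(s): # world angle of tool y, deg
    m=R.from_quat(s["eef_rot"]).as_matrix(); return np.degrees(np.arctan2(m[1,1],m[0,1])),m
def go(p,a=None):
    s=r.read_state(); y,m=yaw(s); d=m.T@(np.array(p)-s["ee_pos"])*1000
    t=0 if a is None else ((y-a+90)%180)-90
    print("t",round(s["time"],2),"pos",s["ee_pos"].round(4),"yaw",round(y,1),"w",round(s["width"],4),"F",s["ft_force"].round(1),"j",s["joint_positions"].round(2)); print(" -> shift",d.round(1),"turn",round(t,1))
def pca(c,mask,z,fish=False):
    v,u=np.nonzero(mask); P=np.array([plane(c,a,b,z,fish)[:2] for a,b in zip(u,v)]); m=P.mean(0)
    w,V=np.linalg.eigh(np.cov((P-m).T)); ax=V[:,1]; q=(P-m)@V
    return m,np.degrees(np.arctan2(ax[1],ax[0])),np.ptp(q[:,::-1],axis=0),P
def big(mask,box):
    mm=np.zeros(mask.shape,np.uint8);u0,v0,u1,v1=box;mm[v0:v1,u0:u1]=mask[v0:v1,u0:u1]
    n,l,st,ce=cv2.connectedComponentsWithStats(mm); return l==1+np.argmax(st[1:,4])
E
python3 - <<'E'
from h import *
t=np.load("top0.npy",allow_pickle=True).item(); s=np.load("scene0.npy",allow_pickle=True).item()
T=t["image"]; hsv=cv2.cvtColor(T,cv2.COLOR_RGB2HSV); H,Sa,V=[hsv[...,i].astype(int) for i in range(3)]
def rect(mask,z,n):
    cnt=max(cv2.findContours(mask.astype(np.uint8),0,1)[0],key=len)[:,0]
    P=np.array([plane(t,u,v,z)[:2] for u,v in cnt],np.float32)*1000; print(n,cv2.minAreaRect(P))
rect(big((H>100)&(H<122)&(Sa>150)&(V>80),(200,100,310,180)),.082,"blue")
rect(big((H>8)&(H<25)&(V>140)&(Sa>60),(205,172,300,232)),.012,"cork")
fr=big((V>80)&(Sa<40)&(V<200),(200,222,300,236)); m=pca(t,fr,.072); print("front",m[:3])
for b,z,n in (((120,220,157,250),.012,"cap"),((160,225,190,250),.02,"clip")):
    m=pca(t,big((V>150)&(Sa<60),b),z); print(n,m[:3])
f=big(V<75,(320,218,360,250)); print("fuel",pca(t,f,.02)[:3])
# expected locks
go((0.4531,-0.2389,.2),90)
E
```

```text
blue ((737.1686401367188, 27.993865966796875), (279.0762023925781, 198.35264587402344), 89.51507568359375)
cork ((558.7007446289062, 31.480812072753906), (250.3986053466797, 172.19668579101562), 88.95140075683594)
front (array([0.46534689, 0.02987309]), np.float64(89.42199873272591), array([0.28394487, 0.03505892]))
cap (array([0.43891234, 0.39746684]), np.float64(101.32482427962657), array([0.08055057, 0.04928546]))
clip (array([0.42358463, 0.27406264]), np.float64(70.34748387514406), array([0.06040774, 0.02698599]))
fuel (array([ 0.45508131, -0.24778903]), np.float64(149.09999168415996), array([0.06762779, 0.06443646]))
t 0.15 pos [ 0.2552 -0.5702  0.2219] yaw -65.9 w 0.0866 F [0.2 0.1 0.5] j [ 1.13  0.33 -0.06  1.46  0.02  1.35 -0.09]
 -> shift [ 316.  -221.5   22.2] turn 24.1
```

```bash
python3 -m crank '[[[314,-213,72,24,0.2],[314,-213,72,24,0.2],[314,-213,72,24,0.2],[314,-213,72,24,0.2],[314,-213,72,24,0.2],[314,-213,72,24,0.2],[314,-213,72,24,0.2],[314,-213,72,24,0.2],[314,-213,72,24,0.2],[314,-213,72,24,0.2],[314,-213,72,24,0.2],[314,-213,72,24,0.2]]]' 40
python3 - <<'E'
from h import *
c=r.camera("wrist"); np.save("w1.npy",c,allow_pickle=True); save("w1.png",c["image"]); go((.4551,-.2478,.018),90)
print(proj(c,(.4551,-.2478,.017),True))
V=c["image"].max(2); 
E
```

```text
time: 1.35
ee_pos: [0.4543, -0.2492, 0.1507]
eef_rot: [1.0, -0.0, 0.0, 0.0]
ft_force: [-0.5, -1.2, -0.6]
width: 0.0524
grip_force: 0.0
t 1.4 pos [ 0.4544 -0.2491  0.1507] yaw -90.0 w 0.0522 F [-0.2 -0.2 -0.1] j [ 0.67  0.17 -0.28  1.82  0.05  1.16 -1.2 ]
 -> shift [  0.7  -1.3 132.7] turn -0.0
[254.88504739 183.52260289]
```

View pics/w1.png

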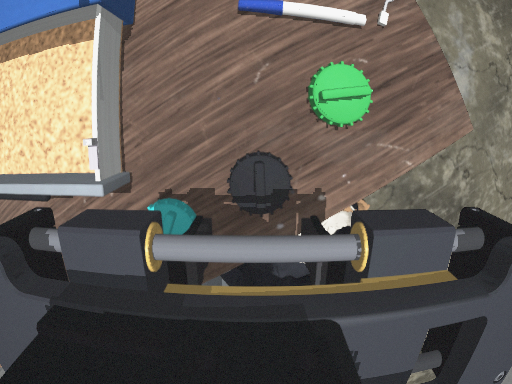

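The fuel cap is at (260,182) in the wrist view with its bar vertical, so the bar lies along world x. It sits slightly right of the prediction.

```bash
python3 - <<'E'
from h import *
c=np.load("w1.npy",allow_pickle=True).item(); im=c["image"].astype(int)
V=im.max(2); b=c["image"][145:225,215:305]
m=big((V<75),(220,148,300,212)); v,u=np.nonzero(m); print("px",u.mean(),u.min(),u.max(),v.min(),v.max())
print(plane(c,(u.min()+u.max())/2,182,.015,True),plane(c,259.5,180,.033,True))
save("w1c.png",cv2.convertScaleAbs(cv2.resize(b,None,fx=6,fy=6,interpolation=cv2.INTER_CUBIC),alpha=2.5))
E
```

```text
px 259.95355266795684 220 299 150 211
[ 0.45625361 -0.25252556  0.015     ] [ 0.46208976 -0.25229128  0.033     ]
```

View pics/w1c.png

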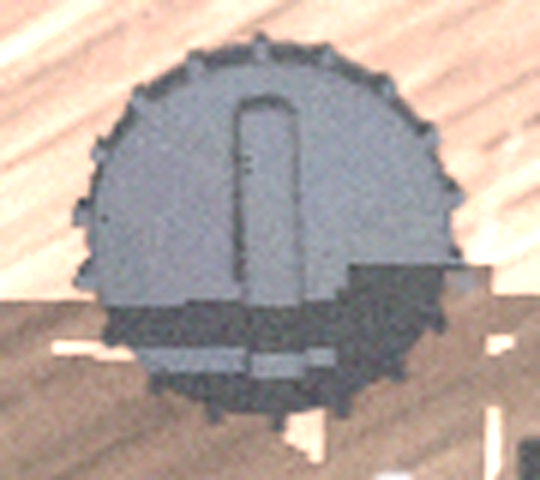

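The bar is clear in the crop, so I'll descend and grip it.

```bash
python3 -m crank '[[[1,3.5,60,0,0.2],[1,3.5,100,0,0.2],[1,3.5,120,0,0.2],[1,3.5,131,0,0.2],[1,3.5,131,0,0.2],[1,3.5,131,0,0.2],[1,3.5,131,0,-1],[1,3.5,131,0,-1],[1,3.5,131,0,-1],[1,3.5,131,0,-1],[1,3.5,131,0,-1],[1,3.5,131,0,-1],[1,3.5,131,0,-1],[1,3.5,100,0,-1],[1,3.5,50,0,-1],[1,3.5,0,0,-1],[1,3.5,0,0,-1]]]' 40
python3 -c "
from h import *
go((.555,-.05,.15),90)"
```

```text
time: 3.1
ee_pos: [0.4594, -0.2528, 0.1574]
eef_rot: [1.0, 0.001, 0.005, 0.003]
ft_force: [0.8, 0.9, -1.3]
width: 0.0099
grip_force: 40.0
t 3.1 pos [ 0.4594 -0.2528  0.1574] yaw -89.9 w 0.0099 F [ 0.8  0.9 -1.3] j [ 0.67  0.17 -0.28  1.81  0.05  1.16 -1.19]
 -> shift [  96.  -202.6    7.3] turn 0.1
```

```bash
python3 -m crank '[[[25,-50,0,0,-1],[50,-100,0,0,-1],[75,-150,0,0,-1],[95,-213,0,0,-1],[95,-213,0,0,-1],[95,-213,0,0,-1],[95,-213,40,0,-1],[95,-213,80,0,-1],[95,-213,105,0,-1],[95,-213,116,0,-1],[95,-213,118,0,-1],[95,-213,118,0,-1],[95,-213,118,0,-1]]]' 40
python3 -c "
from h import *
go((.55,-.04,.031),90)"
```

```text
time: 4.4
ee_pos: [0.551, -0.0384, 0.0333]
eef_rot: [1.0, 0.001, 0.001, 0.0]
ft_force: [-0.2, 1.0, -0.9]
width: 0.0095
grip_force: 40.0
t 4.4 pos [ 0.551  -0.0384  0.0333] yaw -89.9 w 0.0095 F [-0.2  1.  -0.9] j [ 0.34  0.39 -0.42  1.83  0.19  0.95 -1.73]
 -> shift [-1.   1.6  2.3] turn 0.1
```

```bash
python3 -m crank '[[[0,0,2,0,-1],[0,0,2,0,-1],[0,0,2,0,-0.2],[0,0,2,0,-0.2],[0,0,2,0,-0.2],[0,0,2,0,-0.2],[0,0,-40,0,-0.2],[0,0,-90,0,-0.2],[0,0,-130,0,-0.2],[0,0,-130,0,0.2],[0,0,-130,0,0.2]]]' 40
python3 -c "
from h import *
go((.424,.274,.15),-19.7)"
```

```text
time: 5.5
ee_pos: [0.5509, -0.0382, 0.1632]
eef_rot: [1.0, 0.001, 0.001, 0.0]
ft_force: [0.1, 0.5, -0.6]
width: 0.0439
grip_force: 0.0
t 5.5 pos [ 0.5509 -0.0382  0.1632] yaw -89.9 w 0.0439 F [ 0.1  0.5 -0.6] j [ 0.37  0.25 -0.44  1.72  0.11  1.2  -1.67]
 -> shift [-126.4 -312.4   12.9] turn -70.2
```

```bash
python3 -m crank '[[[-126,-312,13,-70,0.2],[-126,-312,13,-70,0.2],[-126,-312,13,-70,0.2],[-126,-312,13,-70,0.2],[-126,-312,13,-70,0.2],[-126,-312,13,-70,0.2],[-126,-312,13,-70,0.2],[-126,-312,13,-70,0.2],[-126,-312,13,-70,0.2],[-126,-312,13,-70,0.2],[-126,-312,13,-70,0.2],[-126,-312,13,-70,0.2]]]' 40
cat > look.py <<'E'
from h import *
import sys
n=sys.argv[1]; c=r.camera("wrist"); np.save(n+".npy",c,allow_pickle=True); save(n+".png",c["image"])
t=r.camera("top"); np.save(n+"t.npy",t,allow_pickle=True)
E
python3 look.py w2; python3 -c "
from h import *
go((.424,.274,.015),-19.7)
c=np.load('w2.npy',allow_pickle=True).item()
print(proj(c,(.424,.274,.02),True),proj(c,(.439,.397,.01),True))
t=np.load('w2t.npy',allow_pickle=True).item()['image']; save('w2t.png',cv2.resize(t[130:290,90:360],(800,474)))"
```

```text
time: 6.7
ee_pos: [0.4243, 0.2728, 0.1493]
eef_rot: [0.82, 0.573, -0.0, 0.0]
ft_force: [0.5, -0.2, 0.2]
width: 0.0525
grip_force: 0.0
t 6.8 pos [0.4242 0.2731 0.1495] yaw -20.0 w 0.0523 F [-0.1 -0.1 -0. ] j [ 0.08  0.21 -0.81  1.83  0.16  1.17 -1.14]
 -> shift [  0.8  -0.5 134.5] turn -0.3
[255.05714325 184.01576242] [226.93069978  64.88617372]
```

View pics/w2.png

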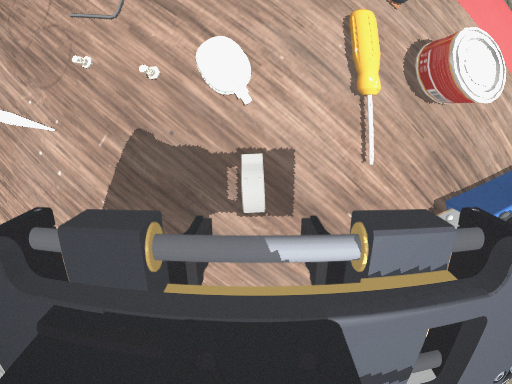

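View pics/w2t.png

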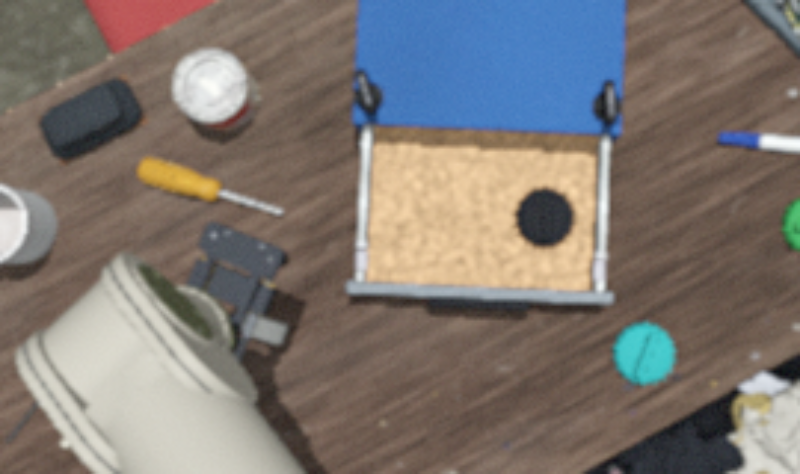

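The top view shows the fuel cap lying in the drawer. In the wrist view the clip is at (253,183), aligned between the fingers, and the white cap is at (223,68).

```bash
python3 -m crank '[[[0,-2,60,0,0.2],[0,-2,100,0,0.2],[0,-2,125,0,0.2],[0,-2,139,0,0.2],[0,-2,139,0,0.2],[0,-2,139,0,0.2],[0,-2,139,0,-1],[0,-2,139,0,-1],[0,-2,139,0,-1],[0,-2,139,0,-1],[0,-2,139,0,-1],[0,-2,139,0,-1],[0,-2,139,0,-1],[0,-2,100,0,-1],[0,-2,50,0,-1],[0,-2,0,0,-1],[0,-2,0,0,-1]]]' 25
python3 -c "
from h import *
go((.55,.05,.15),-90)"
```

```text
time: 8.5
ee_pos: [0.4246, 0.2767, 0.1557]
eef_rot: [0.819, 0.574, 0.005, 0.001]
ft_force: [-1.0, 0.1, -0.7]
width: 0.0205
grip_force: 25.0
t 8.5 pos [0.4246 0.2767 0.1557] yaw -19.9 w 0.0205 F [-1.   0.1 -0.7] j [ 0.09  0.2  -0.83  1.83  0.16  1.17 -1.14]
 -> shift [-170.6  195.     5.8] turn 70.1
```

```bash
python3 -m crank '[[[-170,195,0,70,-1],[-170,195,0,70,-1],[-170,195,0,70,-1],[-170,195,0,70,-1],[-170,195,0,70,-1],[-170,195,0,70,-1],[-170,195,0,70,-1],[-170,195,0,70,-1],[-170,195,0,70,-1],[-170,195,0,70,-1],[-170,195,0,70,-1],[-170,195,0,70,-1],[-170,195,40,70,-1],[-170,195,80,70,-1],[-170,195,110,70,-1],[-170,195,125,70,-1],[-170,195,126,70,-1],[-170,195,126,70,-1]]]' 25
python3 -c "
from h import *
go((.55,.05,.023),-90)"
```

```text
time: 10.3
ee_pos: [0.548, 0.0482, 0.0241]
eef_rot: [1.0, 0.001, 0.0, -0.0]
ft_force: [0.5, 0.3, -0.1]
width: 0.0208
grip_force: 25.0
t 10.3 pos [0.548  0.0482 0.0241] yaw -89.8 w 0.0208 F [ 0.5  0.3 -0.1] j [ 0.23  0.41 -0.47  1.84  0.23  0.94 -1.91]
 -> shift [ 2.  -1.8  1.1] turn 0.2
```

```bash
python3 -m crank '[[[0,0,1,0,-1],[0,0,1,0,-0.2],[0,0,1,0,-0.2],[0,0,1,0,-0.2],[0,0,1,0,-0.2],[0,0,-40,0,-0.2],[0,0,-90,0,-0.2],[0,0,-130,0,-0.2],[0,0,-130,0,0.6],[0,0,-130,0,0.6]]]' 25
python3 -c "
from h import *
c=np.load('w2.npy',allow_pickle=True).item(); im=c['image'].astype(int); m=big((im.min(2)>150),(190,30,262,110))
a=pca(c,m,.012,True); print(a[:3])
go((.439,.397,.15),11.3)"
```

```text
time: 11.3
ee_pos: [0.548, 0.048, 0.1542]
eef_rot: [1.0, 0.001, 0.001, 0.0]
ft_force: [-0.1, -0.2, -1.1]
width: 0.0442
grip_force: 0.0
(array([0.43651924, 0.39485033]), np.float64(105.46534009829352), array([0.10079882, 0.04890974]))
t 11.3 pos [0.548  0.048  0.1542] yaw -89.9 w 0.0442 F [-0.1 -0.2 -1.1] j [ 0.27  0.26 -0.5   1.73  0.13  1.19 -1.84]
 -> shift [-108.4 -349.2    3.9] turn 78.8
```

```bash
python3 -m crank '[[[-109,-349,4,-101,0.75],[-109,-349,4,-101,0.75],[-109,-349,4,-101,0.75],[-109,-349,4,-101,0.75],[-109,-349,4,-101,0.75],[-109,-349,4,-101,0.75],[-109,-349,4,-101,0.75],[-109,-349,4,-101,0.75],[-109,-349,4,-101,0.75],[-109,-349,4,-101,0.75],[-109,-349,4,-101,0.75],[-109,-349,4,-101,0.75],[-109,-349,4,-101,0.75],[-109,-349,4,-101,0.75],[-109,-349,4,-101,0.75]]]' 25
python3 look.py w3; python3 -c "
from h import *
c=np.load('w3.npy',allow_pickle=True).item(); im=c['image'].astype(int); m=big((im.min(2)>150),(200,130,310,235))
a=pca(c,m,.012,True); print(a[:3])
v,u=np.nonzero(m); print(u.min(),u.max(),v.min(),v.max(),u.mean())
go((.439,.397,.01),11.3)"
```

```text
time: 12.8
ee_pos: [0.4377, 0.3967, 0.1489]
eef_rot: [0.636, 0.771, -0.0, -0.0]
ft_force: [0.4, 0.3, 0.1]
width: 0.0757
grip_force: 0.0
(array([0.40629339, 0.41158945]), np.float64(99.72922059109159), array([0.11109746, 0.05016084]))
205 254 130 234 228.35613463626493
t 12.9 pos [0.4378 0.3969 0.1493] yaw 11.0 w 0.076 F [0.2 1.1 0.6] j [-0.08  0.47 -0.94  1.61  0.39  1.26 -0.9 ]
 -> shift [-1.000e-01  1.200e+00  1.393e+02] turn -0.3
```

View pics/w3.png

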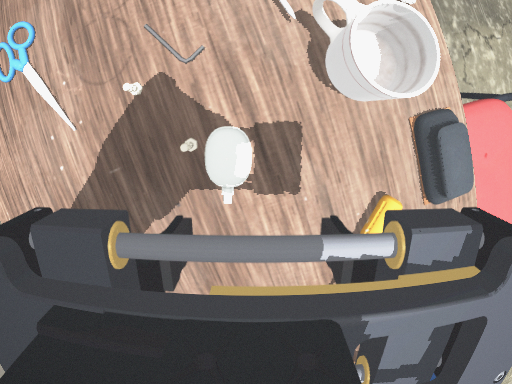

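The white cap has been knocked aside. Its dome is now at (229,157) with the stem pointing down in the picture, and its axis is still aligned with the tool.

```bash
python3 -c "
from h import *
c=np.load('w3.npy',allow_pickle=True).item()
P=plane(c,228.7,157,.01,True); print(P, np.linalg.norm(plane(c,205.5,157,.008,True)-plane(c,252,157,.008,True)),np.linalg.norm(plane(c,228.5,126,.008,True)-plane(c,228.5,203,.008,True)))
P[2]=.006; go(P,11.0)"
```

```text
[0.40544166 0.41791207 0.01      ] 0.04820169821353244 0.08114087041663935
t 12.9 pos [0.4378 0.3969 0.1493] yaw 11.0 w 0.076 F [0.2 1.1 0.6] j [-0.08  0.47 -0.94  1.61  0.39  1.26 -0.9 ]
 -> shift [ 26.9 -27.7 143.3] turn 0.0
```

```bash
python3 -m crank '[[[21,-28,50,0,0.38],[21,-28,90,0,0.38],[21,-28,120,0,0.38],[21,-28,138,0,0.38],[21,-28,144,0,0.38],[21,-28,144,0,0.38],[21,-28,144,0,0.38],[21,-28,144,0,-1],[21,-28,144,0,-1],[21,-28,144,0,-1],[21,-28,144,0,-1],[21,-28,144,0,-1],[21,-28,144,0,-1],[21,-28,130,0,-1],[21,-28,90,0,-1],[21,-28,40,0,-1],[21,-28,0,0,-1],[21,-28,0,0,-1]]]' 35
python3 look.py w4; python3 -c "
from h import *
go((.555,.11,.15),-90)"
```

```text
time: 14.7
ee_pos: [0.4078, 0.4148, 0.1561]
eef_rot: [0.635, 0.772, 0.004, 0.001]
ft_force: [0.0, 0.4, 0.2]
width: 0.0434
grip_force: 32.8
t 14.8 pos [0.4068 0.4123 0.1508] yaw 11.1 w 0.0435 F [-0.8 -1.2 -1.6] j [-0.11  0.44 -0.96  1.64  0.38  1.25 -0.95]
 -> shift [-325.2   87.2    0.8] turn -78.9
```

View pics/w4.png

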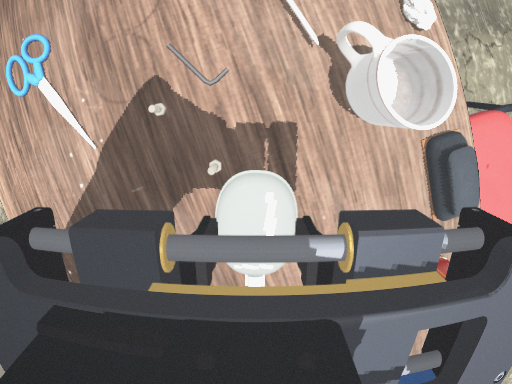

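The cap is held in the jaws with the stem toward the base. Carrying it to the drawer.

```bash
python3 -m crank '[[[-27,7,0,8,-1],[-54,14,0,16,-1],[-81,21,0,25,-1],[-108,29,0,33,-1],[-136,36,0,42,-1],[-163,43,0,50,-1],[-190,50,0,59,-1],[-217,58,0,67,-1],[-245,65,0,75,-1],[-272,72,0,84,-1],[-300,80,0,92,-1],[-327,87,0,101,-1],[-327,87,0,101,-1],[-327,87,0,101,-1]]]' 35
python3 -c "
from h import *
go((.555,.108,.018),-90)"
```

```text
time: 16.2
ee_pos: [0.554, 0.1075, 0.1483]
eef_rot: [1.0, 0.001, -0.001, 0.0]
ft_force: [-1.0, 1.0, -0.4]
width: 0.0433
grip_force: 32.8
t 16.2 pos [0.554  0.1075 0.1483] yaw -89.9 w 0.0433 F [-1.   1.  -0.4] j [ 0.2   0.31 -0.56  1.69  0.17  1.19 -1.97]
 -> shift [  1.3  -0.5 130.3] turn 0.1
```

```bash
python3 -m crank '[[[0,0,40,0,-1],[0,0,80,0,-1],[0,0,110,0,-1],[0,0,125,0,-1],[0,0,130,0,-1],[0,0,130,0,-1],[0,0,130,0,0.17],[0,0,130,0,0.17],[0,0,130,0,0.17],[0,0,130,0,0.17],[0,0,110,0,0.17],[0,0,70,0,0.17],[0,0,20,0,0.17],[0,0,0,0,0.17],[0,0,0,0,0.17]]]' 35
python3 -c "
from h import *
go((.62,.108,.17),-90)"
```

```text
time: 17.7
ee_pos: [0.5567, 0.1086, 0.1535]
eef_rot: [1.0, 0.001, 0.003, -0.0]
ft_force: [0.4, -0.1, -0.0]
width: 0.0511
grip_force: 0.0
t 17.7 pos [0.5567 0.1086 0.1535] yaw -89.9 w 0.0511 F [ 0.4 -0.1 -0. ] j [ 0.2   0.3  -0.56  1.69  0.17  1.19 -1.97]
 -> shift [ 63.4   0.7 -16.1] turn 0.1
```

```bash
python3 -m crank '[[[100,-47,-60,0,0.17],[100,-47,-60,0,0.17],[100,-47,-60,0,0.17],[100,-47,-60,0,0.17],[100,-47,-60,0,0.17],[100,-47,-60,0,0.17]]]' 35
python3 look.py w5; python3 -c "
from h import *
c=np.load('w5.npy',allow_pickle=True).item()
go((.667,.154,.12),-90); print(proj(c,(.667,.154,.12),True),proj(c,(.667,.154,.085),True))
t=np.load('w5t.npy',allow_pickle=True).item()['image']; 
a=cv2.resize(c['image'][100:260,170:340],(600,565),interpolation=cv2.INTER_CUBIC);save('w5c.png',cv2.convertScaleAbs(a,alpha=1.8))"
```

```text
time: 18.3
ee_pos: [0.6537, 0.1545, 0.2083]
eef_rot: [1.0, 0.001, -0.001, 0.001]
ft_force: [-0.5, -0.4, -0.1]
width: 0.0509
grip_force: 0.0
t 18.4 pos [0.6539 0.1544 0.2089] yaw -89.9 w 0.0507 F [0.5 0.9 0.9] j [ 0.07  0.5  -0.54  1.32  0.25  1.4  -2.03]
 -> shift [13.2  0.3 88.9] turn 0.1
[256.97601095 180.47912994] [256.80781833 173.05446046]
```

View pics/w5c.png

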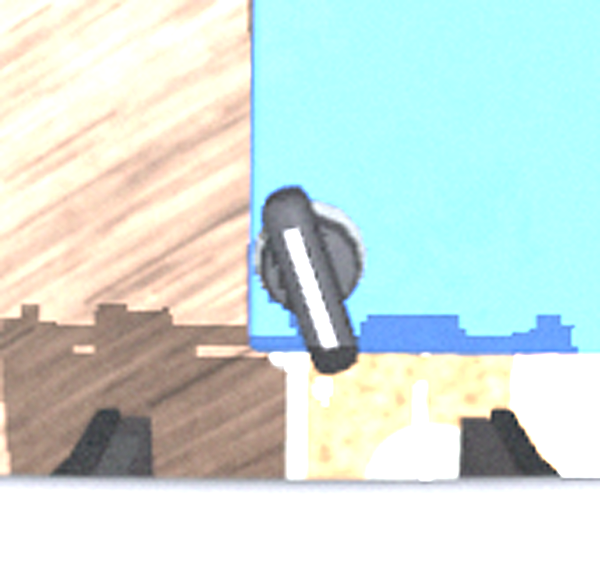

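```bash
python3 -c "
from h import *
c=np.load('w5.npy',allow_pickle=True).item()
for z in (.1,.11,.12,.13,.14):
  a=plane(c,251.6,156.7,z,True);b=plane(c,264.9,202,z,True);d=a-b
  print(z,'len(cap centres)',np.hypot(*d[:2]).round(4),'ang',np.degrees(np.arctan2(d[1],d[0])).round(1),'mid',((a+b)/2).round(4))
s=np.load('scene0.npy',allow_pickle=True).item()
for z in (.09,.1,.11,.12,.13,.14): print(z,proj(s,(.667,.154,z)).round(1),proj(s,(.667,-.096,z)).round(1))
e,d=ray(s,205.7,187.3); k=(.667-e[0])/d[0]; print(e+d*k)
S=s['image']; V=S.max(2); m=big(V<75,(195,180,222,205)); v,u=np.nonzero(m); print(u.min(),u.max(),v.min(),v.max())
m=big(V<75,(255,145,275,170)); v,u=np.nonzero(m); print(u.min(),u.max(),v.min(),v.max())
"
```

```text
0.1 len(cap centres) 0.0448 ang 16.2 mid [0.6635 0.1526 0.1   ]
0.11 len(cap centres) 0.0432 ang 16.2 mid [0.6656 0.1527 0.11  ]
0.12 len(cap centres) 0.0415 ang 16.2 mid [0.6677 0.1528 0.12  ]
0.13 len(cap centres) 0.0399 ang 16.2 mid [0.6698 0.1529 0.13  ]
0.14 len(cap centres) 0.0382 ang 16.2 mid [0.6719 0.153  0.14  ]
0.09 [205.8 196.1] [260.9 161.8]
0.1 [205.5 193.7] [260.9 159.5]
0.11 [205.2 191.3] [260.9 157.1]
0.12 [204.8 188.9] [260.9 154.8]
0.13 [204.5 186.5] [260.9 152.4]
0.14 [204.2 184. ] [260.9 150. ]
[0.667      0.15003928 0.1241407 ]
200 211 186 198
257 267 153 164
```

```bash
python3 -m crank '[[[12,1,0,-16,0],[12,1,30,-16,0],[12,1,60,-16,0],[12,1,85,-16,0],[12,1,100,-16,0],[12,1,106,-16,0],[12,1,106,-16,0],[12,1,106,-16,0],[12,1,106,-16,-1],[12,1,106,-16,-1],[12,1,106,-16,-1],[12,1,106,-16,-1],[12,1,106,-16,-1],[12,1,106,-16,-1]]]' 30
python3 -c "
from h import *
go((.667,.153,.103),-73.8);print(r.read_state()['torque'])"
```

```text
time: 19.8
ee_pos: [0.6669, 0.1533, 0.1036]
eef_rot: [0.99, 0.14, 0.0, 0.001]
ft_force: [0.4, -3.1, 0.8]
width: 0.0117
grip_force: 30.0
t 19.8 pos [0.6669 0.1533 0.1036] yaw -73.9 w 0.0117 F [ 0.4 -3.1  0.8] j [ 0.09  0.61 -0.56  1.4   0.33  1.23 -1.79]
 -> shift [-0.   0.3  0.6] turn -0.1
[-0.65107133  0.00497365  0.22863425]
```

Gripped at the expected 12 mm. Now a gentle feel, counter-clockwise first (negative turn).

```bash
for a in 1; do python3 -m crank '[[[0,0,0,-3,-1],[0,0,0,-6,-1],[0,0,-0.7,-6,-1],[0,0,-0.7,-6,-1]]]' 30; python3 -c "
from h import *
s=r.read_state();print(s['torque'],yaw(s)[0])"; python3 -m crank '[[[0,0,0.7,3,-1],[0,0,0.7,6,-1],[0,0,0.7,12,-1],[0,0,0.7,12,-1]]]' 30;  python3 -c "
from h import *
s=r.read_state();print(s['torque'],yaw(s)[0])"; done
```

```text
time: 20.2
ee_pos: [0.6669, 0.1533, 0.1041]
eef_rot: [0.982, 0.191, -0.0, 0.001]
ft_force: [0.4, -4.2, 1.7]
width: 0.0118
grip_force: 30.0
[-0.99478811 -0.03944986  0.02000191] -68.01920862412932
time: 20.6
ee_pos: [0.667, 0.1534, 0.1035]
eef_rot: [0.996, 0.086, 0.0, 0.001]
ft_force: [1.2, -5.0, 1.1]
width: 0.0128
grip_force: 31.4
[-1.20614401 -0.27397197  0.66219669] -80.16415805422405
```

Clockwise blocks (0.66 N m and the jaws skew) and counter-clockwise gives, so the left lock has an ordinary thread. Loosening it fully.

```bash
python3 -m crank '[[[0,0,0,-6,-1],[0,0,-0.8,-13,-1],[0,0,-1.6,-20,-1],[0,0,-2.5,-27,-1],[0,0,-3.4,-34,-1],[0,0,-4.3,-41,-1],[0,0,-5.2,-48,-1],[0,0,-6.1,-55,-1],[0,0,-7,-62,-1],[0,0,-7.9,-69,-1],[0,0,-8.7,-76,-1],[0,0,-9.4,-82,-1],[0,0,-9.8,-87,-1],[0,0,-9.8,-90,-1],[0,0,-9.8,-90,-1]]]' 30
python3 -c "
from h import *
s=r.read_state();print(s['torque'],yaw(s)[0],s['joint_positions'].round(2))"
```

```text
time: 22.1
ee_pos: [0.6673, 0.1531, 0.1134]
eef_rot: [0.643, 0.766, -0.0, 0.001]
ft_force: [1.0, -6.0, 2.9]
width: 0.012
grip_force: 30.0
[-1.21773044 -0.37552931 -0.57869155] 9.981401723461719 [ 0.26  0.68 -0.83  1.38  0.51  1.3  -0.42]
```

```bash
python3 -m crank '[[[0,0,0,3,-1],[0,0,0,3,-0.1],[0,0,0,3,-0.1],[0,0,0,3,-0.1],[0,0,0,3,-0.1],[0,0,-40,3,-0.1],[0,0,-90,3,-0.1],[0,0,-95,3,-0.1],[0,0,-95,3,-0.1]]]' 30
python3 -c "
from h import *
go((.655,-.097,.21),-90)"
```

```text
time: 23.0
ee_pos: [0.6673, 0.155, 0.2103]
eef_rot: [0.662, 0.75, 0.001, 0.001]
ft_force: [-1.6, -0.0, -0.7]
width: 0.039
grip_force: 0.0
t 23.0 pos [0.6673 0.155  0.2103] yaw 7.1 w 0.039 F [-1.6 -0.  -0.7] j [ 0.25  0.61 -0.86  1.27  0.45  1.46 -0.43]
 -> shift [-248.5  -43.5    0. ] turn -82.9
```

```bash
python3 -m crank '[[[-249,-43,0,97,0],[-249,-43,0,97,0],[-249,-43,0,97,0],[-249,-43,0,97,0],[-249,-43,0,97,0],[-249,-43,0,97,0],[-249,-43,0,97,0],[-249,-43,0,97,0],[-249,-43,0,97,0],[-249,-43,0,97,0],[-249,-43,0,97,0],[-249,-43,0,97,0],[-249,-43,0,97,0],[-249,-43,0,97,0]]]' 30
python3 look.py w6; python3 -c "
from h import *
c=np.load('w6.npy',allow_pickle=True).item()
go((.667,-.096,.12),-90); print(proj(c,(.667,-.096,.12),True))
a=cv2.resize(c['image'][100:260,170:340],(600,565),interpolation=cv2.INTER_CUBIC);a=cv2.convertScaleAbs(a,alpha=1.8)
save('w6c.png',a)"
```

```text
time: 24.4
ee_pos: [0.6544, -0.0982, 0.2071]
eef_rot: [1.0, 0.002, -0.001, -0.0]
ft_force: [-0.1, 0.6, -0.5]
width: 0.0435
grip_force: 0.0
t 24.5 pos [ 0.6546 -0.0982  0.2076] yaw -89.8 w 0.044 F [-0.3  0.5  0.5] j [ 0.46  0.47 -0.53  1.35  0.24  1.38 -1.64]
 -> shift [12.5 -2.1 87.6] turn 0.2
[254.00077647 181.59046263]
```

View pics/w6c.png

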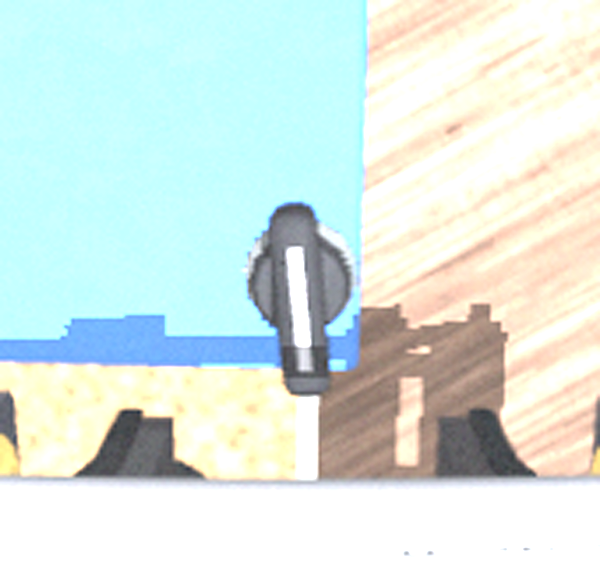

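Right lock bar runs from (295,217) to (306,378) in the crop, about 4° from x. Since the left lock is ordinary, this one should be reverse, loosening clockwise. I'll grasp half a turn round to keep joint 7 in range.

```bash
python3 -m crank '[[[10,-1,0,-160,0],[10,-1,0,-160,0],[10,-1,0,-160,0],[10,-1,0,-160,0],[10,-1,0,-160,0],[10,-1,0,-160,0],[10,-1,0,-160,0],[10,-1,0,-160,0],[10,-1,0,-160,0],[10,-1,0,-160,0],[10,-1,0,-160,0],[10,-1,0,-160,0],[10,-1,0,-160,0],[10,-1,0,-160,0],[10,-1,0,-160,0],[10,-1,0,-160,0],[10,-1,0,-160,0],[10,-1,0,-160,0],[10,-1,0,-160,0],[10,-1,0,-160,0]]]' 30
python3 -c "
from h import *
c=np.load('w6.npy',allow_pickle=True).item()
a=plane(c,170+295/3.529,100+217/3.529,.12,True);b=plane(c,170+306/3.529,100+378/3.529,.12,True);d=a-b
p=(a+b)/2;print(a,b,p,np.degrees(np.arctan2(d[1],d[0])),np.hypot(*d[:2]));p[2]=.103
go(p,93.7)"
```

```text
time: 26.5
ee_pos: [0.6647, -0.0974, 0.208]
eef_rot: [0.172, 0.985, 0.0, -0.0]
ft_force: [0.6, 0.2, 0.7]
width: 0.0433
grip_force: 0.0
[ 0.68440398 -0.09561633  0.12      ] [ 0.64414161 -0.09841761  0.12      ] [ 0.6642728  -0.09701697  0.12      ] 3.979976694098293 0.040359711042242154
t 26.5 pos [ 0.6647 -0.0974  0.208 ] yaw 70.2 w 0.0433 F [0.6 0.2 0.7] j [ 0.72  0.64 -1.02  1.3   0.54  1.48  0.98]
 -> shift [  0.5   0.2 105. ] turn -23.5
```

Descend, grip, then feel with a small clockwise turn.

```bash
python3 -m crank '[[[0,0,0,-8,0],[0,0,0,-16,0],[0,0,30,-24,0],[0,0,60,-24,0],[0,0,85,-24,0],[0,0,99,-24,0],[0,0,105,-24,0],[0,0,105,-24,0],[0,0,105,-24,-1],[0,0,105,-24,-1],[0,0,105,-24,-1],[0,0,105,-24,-1],[0,0,105,-24,-1],[0,0,105,-24,-1]]]' 30
python3 -c "
from h import *
s=r.read_state();print(s['torque'],yaw(s)[0],s['joint_positions'].round(2))"
python3 -m crank '[[[0,0,0,3,-1],[0,0,0,6,-1],[0,0,-0.7,6,-1],[0,0,-0.7,6,-1]]]' 30
python3 -c "
from h import *
s=r.read_state();print(s['torque'],yaw(s)[0],s['joint_positions'].round(2))"
python3 -m crank '[[[0,0,0.7,-3,-1],[0,0,0.7,-6,-1],[0,0,0.7,-11,-1],[0,0,0.7,-11,-1]]]' 30
python3 -c "
from h import *
s=r.read_state();print(s['torque'],yaw(s)[0],s['joint_positions'].round(2))"
```

```text
time: 27.9
ee_pos: [0.665, -0.0966, 0.1037]
eef_rot: [-0.036, 0.999, 0.0, 0.0]
ft_force: [-1.5, 1.8, 1.8]
width: 0.0121
grip_force: 30.0
[ 0.35981815 -0.06391485  0.05256356] 94.13626666193994 [ 0.75  0.76 -1.04  1.42  0.66  1.33  1.32]
time: 28.3
ee_pos: [0.665, -0.0968, 0.1044]
eef_rot: [0.016, 1.0, 0.0, 0.0]
ft_force: [-0.2, 2.3, 3.5]
width: 0.0117
grip_force: 30.0
[0.42782454 0.05214631 0.00810157] 88.15578705904771 [ 0.75  0.75 -1.02  1.42  0.64  1.33  1.23]
time: 28.7
ee_pos: [0.665, -0.0965, 0.1034]
eef_rot: [-0.08, 0.997, 0.001, 0.0]
ft_force: [0.8, 3.1, 1.7]
width: 0.012
grip_force: 30.1
[ 0.82973617 -0.20094382 -0.58437511] 99.20833430117133 [ 0.76  0.77 -1.06  1.42  0.67  1.34  1.41]
```

Counter-clockwise blocks and clockwise gives, so this lock is the reverse thread. Loosening it clockwise.

```bash
python3 -m crank '[[[0,0,0,5,-1],[0,0,-0.8,12,-1],[0,0,-1.6,19,-1],[0,0,-2.5,26,-1],[0,0,-3.4,33,-1],[0,0,-4.3,40,-1],[0,0,-5.2,47,-1],[0,0,-6.1,54,-1],[0,0,-7,61,-1],[0,0,-7.9,68,-1],[0,0,-8.7,75,-1],[0,0,-9.4,81,-1],[0,0,-9.8,86,-1],[0,0,-9.8,89,-1],[0,0,-9.8,89,-1]]]' 30
python3 -c "
from h import *
s=r.read_state();print(s['torque'],yaw(s)[0],s['joint_positions'].round(2))"
python3 -m crank '[[[0,0,0,-3,-1],[0,0,0,-3,-0.1],[0,0,0,-3,-0.1],[0,0,0,-3,-0.1],[0,0,0,-3,-0.1],[0,0,-40,-3,-0.1],[0,0,-90,-3,-0.1],[0,0,-95,-3,-0.1],[0,0,-95,-3,-0.1]]]' 30
python3 -c "
from h import *
go((.40,.03,.21),-90)"
```

```text
time: 30.2
ee_pos: [0.6639, -0.0986, 0.1132]
eef_rot: [0.644, 0.765, -0.002, 0.0]
ft_force: [-5.9, -2.1, 5.3]
width: 0.0124
grip_force: 30.0
[-0.56432812  1.15434927  0.7232497 ] 9.87382175899188 [ 0.61  0.63 -0.78  1.42  0.46  1.27 -0.03]
time: 31.1
ee_pos: [0.6656, -0.0969, 0.2098]
eef_rot: [0.622, 0.783, 0.001, 0.001]
ft_force: [0.0, 0.3, -0.9]
width: 0.0391
grip_force: 0.0
t 31.1 pos [ 0.6656 -0.0969  0.2098] yaw 13.1 w 0.0391 F [ 0.   0.3 -0.9] j [ 0.62  0.57 -0.82  1.31  0.41  1.43  0.05]
 -> shift [ 183.8 -230.    -1. ] turn -76.9
```

```bash
python3 -m crank '[[[183,-220,0,103,-1],[183,-220,0,103,-1],[183,-220,0,103,-1],[183,-220,0,103,-1],[183,-220,0,103,-1],[183,-220,0,103,-1],[183,-220,0,103,-1],[183,-220,0,103,-1],[183,-220,0,103,-1],[183,-220,0,103,-1],[183,-220,0,103,-1],[183,-220,0,103,-1],[183,-220,0,103,-1],[183,-220,0,103,-1]]]' 30
python3 look.py w7; python3 -c "
from h import *
t=np.load('w7t.npy',allow_pickle=True).item();T=t['image']
w=np.load('w7.npy',allow_pickle=True).item()['image']
save('w7m.png',np.hstack([cv2.resize(T[110:270,190:350],(380,380)),cv2.resize(w[:,50:450],(400,380))]))
go((.41,.031,.045),-90)"
```

```text
time: 32.5
ee_pos: [0.4086, 0.0308, 0.2074]
eef_rot: [1.0, 0.003, -0.001, -0.0]
ft_force: [-0.8, 0.2, -0.5]
width: 0.0007
grip_force: 0.0
t 32.6 pos [0.4088 0.031  0.2077] yaw -89.7 w 0.0004 F [0.4 0.5 0.5] j [ 0.9  -0.16 -0.97  1.96 -0.14  1.27 -1.59]
 -> shift [  1.3   0.  162.7] turn 0.3
```

View pics/w7m.png

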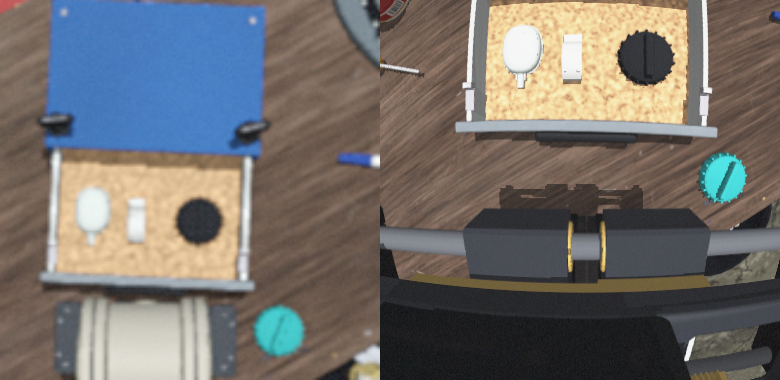

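All three parts lie in the drawer, both lock bars are turned, and the finger strip is centred ahead of the tool. Now lowering and pushing.

```bash
python3 -m crank '[[[0,0,50,0,-1],[0,0,100,0,-1],[0,0,140,0,-1],[0,0,163,0,-1],[0,0,163,0,-1],[0,0,163,0,-1],[12,0,163,0,-1],[24,0,163,0,-1],[36,0,163,0,-1],[48,0,163,0,-1],[60,0,163,0,-1],[72,0,163,0,-1],[84,0,163,0,-1],[96,0,163,0,-1],[108,0,163,0,-1],[120,0,163,0,-1],[132,0,163,0,-1],[144,0,163,0,-1],[144,0,163,0,-1]]]' 30
python3 -c "
from h import *
go((.604,.031,.045),-90)"
```

```text
time: 34.5
ee_pos: [0.5547, 0.0317, 0.0451]
eef_rot: [1.0, 0.001, 0.001, -0.001]
ft_force: [-0.7, 0.5, -0.4]
width: 0.0002
grip_force: 0.0
t 34.5 pos [0.5547 0.0317 0.0451] yaw -89.9 w 0.0002 F [-0.7  0.5 -0.4] j [ 0.59  0.51 -0.89  1.8   0.45  1.05 -2.04]
 -> shift [49.3  0.8  0.2] turn 0.1
```

```bash
python3 -m crank '[[[8,0,0,0,-1],[16,0,0,0,-1],[24,0,0,0,-1],[30,0,0,0,-1],[33,0,0,0,-1],[36,0,0,0,-1],[36,0,0,0,-1]]]' 30
python3 -m crank '[[[2,0,0,0,-1],[4,0,0,0,-1],[6,0,0,0,-1],[6,0,0,0,-1]]]' 30
python3 -m crank '[[[2,0,0,0,-1],[4,0,0,0,-1],[6,0,0,0,-1],[6,0,0,0,-1]]]' 30
```

```text
time: 35.2
ee_pos: [0.5883, 0.0314, 0.045]
eef_rot: [1.0, 0.001, -0.001, 0.0]
ft_force: [-5.3, -0.5, 1.7]
width: 0.0001
grip_force: 2.3
time: 35.6
ee_pos: [0.5956, 0.0315, 0.0453]
eef_rot: [1.0, 0.001, 0.0, -0.0]
ft_force: [-0.8, 0.2, -0.1]
width: 0.0005
grip_force: 0.0
time: 36.0
ee_pos: [0.6011, 0.0315, 0.0451]
eef_rot: [1.0, 0.001, -0.0, 0.0]
ft_force: [-2.0, -1.7, 0.7]
width: 0.0006
grip_force: 1.1
```

```bash
python3 -m crank '[[[2,0,0,0,-1],[3,0,0,0,-1],[4,0,0,0,-1],[4,0,0,0,-1]]]' 30
python3 -m crank '[[[2,0,0,0,-1],[4,0,0,0,-1],[4,0,0,0,-1]]]' 30
```

```text
time: 36.4
ee_pos: [0.6015, 0.0315, 0.0448]
eef_rot: [1.0, 0.001, -0.004, 0.001]
ft_force: [-20.1, -3.5, 16.0]
width: 0.0004
grip_force: 10.5
time: 36.7
ee_pos: [0.6018, 0.0315, 0.0446]
eef_rot: [1.0, 0.002, -0.008, 0.002]
ft_force: [-40.3, -4.7, 31.8]
width: 0.0003
grip_force: 20.6
```

```bash
python3 look.py w8; python3 -c "
from h import *
t=np.load('w8t.npy',allow_pickle=True).item();T=t['image']
save('w8t.png',cv2.resize(T[110:270,170:350],(700,622),interpolation=cv2.INTER_CUBIC)[:600])
go((.56,.031,.045),-90)"
```

```text
t 36.8 pos [0.6018 0.0315 0.0446] yaw -89.8 w 0.0006 F [-40.5  -4.6  30.3] j [ 0.52  0.61 -0.85  1.66  0.5   1.12 -2.04]
 -> shift [-41.8   0.4   0.2] turn 0.2
```

Drawer is hard against its stop (x 0.602) after the detent snap. Backing off, rising, then going to the left lock.

```bash
python3 -m crank '[[[-10,0,0,0,-1],[-40,0,0,0,-1],[-70,0,0,0,-1],[-70,0,-40,0,-0.1],[-70,0,-90,0,-0.1],[-70,0,-140,0,-0.1],[-70,0,-165,0,-0.1],[-70,0,-165,0,-0.1]]]' 30
python3 -c "
from h import *
go((.667,.153,.21),6.4-180)
t=np.load('w7t.npy',allow_pickle=True).item();
for n,b,p in (('L',(205,150,228,170),(.667,.153)),('R',(282,155,306,175),(.664,-.097))):
  hs=cv2.cvtColor(t['image'],cv2.COLOR_RGB2HSV);m=big((hs[...,2]<70)&(hs[...,1]<140),b);print(n,pca(t,m,.13)[:3])"
```

```text
time: 37.6
ee_pos: [0.5414, 0.032, 0.2143]
eef_rot: [1.0, 0.001, 0.004, 0.0]
ft_force: [0.5, -0.0, -0.7]
width: 0.0323
grip_force: 0.0
t 37.6 pos [0.5414 0.032  0.2143] yaw -89.9 w 0.0323 F [ 0.5 -0.  -0.7] j [ 0.72  0.29 -1.01  1.66  0.26  1.32 -1.9 ]
 -> shift [ 125.9 -120.7    5.1] turn 83.7
L (array([0.66096575, 0.1513805 ]), np.float64(91.87543872152285), array([0.03910881, 0.01833167]))
R (array([ 0.65646888, -0.09329233]), np.float64(108.92906726494374), array([0.03813124, 0.01601674]))
```

```bash
python3 -m crank '[[[126,-121,0,-96,0],[126,-121,0,-96,0],[126,-121,0,-96,0],[126,-121,0,-96,0],[126,-121,0,-96,0],[126,-121,0,-96,0],[126,-121,0,-96,0],[126,-121,0,-96,0],[126,-121,0,-96,0],[126,-121,0,-96,0],[126,-121,0,-96,0],[126,-121,0,-96,0],[126,-121,0,-96,0],[126,-121,0,-96,0]]]' 30
python3 -c "
from h import *
go((.667,.153,.1135),6.4)"
```

```text
time: 39.0
ee_pos: [0.6648, 0.1528, 0.2098]
eef_rot: [0.67, 0.743, -0.0, -0.0]
ft_force: [-0.1, 0.0, -0.1]
width: 0.0433
grip_force: 0.0
t 39.0 pos [0.6648 0.1528 0.2098] yaw 5.9 w 0.0433 F [-0.1  0.  -0.1] j [ 0.41  0.76 -1.2   1.26  0.69  1.55 -0.58]
 -> shift [-0.   2.2 96.3] turn -0.5
```

```bash
python3 -m crank '[[[0,2,30,0,0],[0,2,60,0,0],[0,2,85,0,0],[0,2,96,0,0],[0,2,96,0,0],[0,2,96,0,0],[0,2,96,0,-1],[0,2,96,0,-1],[0,2,96,0,-1],[0,2,96,0,-1],[0,2,96,0,-1],[0,2,96,0,-1]]]' 30
python3 -m crank '[[[0,0,0.8,7,-1],[0,0,1.6,14,-1],[0,0,2.5,21,-1],[0,0,3.4,28,-1],[0,0,4.3,35,-1],[0,0,5.2,42,-1],[0,0,6.1,49,-1],[0,0,7,56,-1],[0,0,7.9,63,-1],[0,0,8.7,70,-1],[0,0,9.4,77,-1],[0,0,9.8,82,-1],[0,0,9.8,86,-1],[0,0,9.8,86,-1]]]' 30
python3 -c "
from h import *
s=r.read_state();print(s['torque'],yaw(s)[0],s['joint_positions'].round(2))"
```

```text
time: 40.2
ee_pos: [0.6672, 0.1529, 0.1143]
eef_rot: [0.668, 0.744, 0.0, 0.0]
ft_force: [2.4, 0.2, -0.4]
width: 0.0115
grip_force: 30.0
time: 41.6
ee_pos: [0.6667, 0.1531, 0.1045]
eef_rot: [0.996, 0.088, 0.0, 0.0]
ft_force: [0.5, -1.0, -0.7]
width: 0.0127
grip_force: 31.3
[ 0.02995382 -0.14830714  0.64843861] -79.89228566491407 [ 0.29  0.71 -0.89  1.39  0.56  1.3  -2.02]
```

Left lock is tight again, with the same stop angle and torque as before. On to the right one.

```bash
python3 -m crank '[[[0,0,0,0,-0.1],[0,0,0,0,-0.1],[0,0,0,0,-0.1],[0,0,0,0,-0.1],[0,0,-40,0,-0.1],[0,0,-90,0,-0.1],[0,0,-105,0,-0.1],[0,0,-105,0,-0.1]]]' 30
python3 -c "
from h import *
go((.665,-.0968,.21),13.7-180)"
```

```text
time: 42.4
ee_pos: [0.6679, 0.1537, 0.2127]
eef_rot: [0.996, 0.088, 0.002, -0.0]
ft_force: [-1.0, 0.4, -0.1]
width: 0.0393
grip_force: 0.0
t 42.4 pos [0.6679 0.1537 0.2127] yaw -79.9 w 0.0393 F [-1.   0.4 -0.1] j [ 0.29  0.63 -0.93  1.26  0.5   1.48 -1.98]
 -> shift [-46.9 246.1   2.3] turn 86.4
```

```bash
python3 -m crank '[[[-47,246,0,-94,0],[-47,246,0,-94,0],[-47,246,0,-94,0],[-47,246,0,-94,0],[-47,246,0,-94,0],[-47,246,0,-94,0],[-47,246,0,-94,0],[-47,246,0,-94,0],[-47,246,0,-94,0],[-47,246,0,-94,0],[-47,246,0,-94,0],[-47,246,0,-94,0],[-47,246,0,-94,0],[-47,246,0,-94,0]]]' 30
python3 -c "
from h import *
go((.665,-.0968,.1135),13.7)"
```

```text
time: 43.8
ee_pos: [0.6636, -0.0976, 0.2089]
eef_rot: [0.616, 0.788, -0.0, -0.0]
ft_force: [0.4, -0.6, 0.1]
width: 0.0436
grip_force: 0.0
t 43.8 pos [ 0.6636 -0.0976  0.2089] yaw 13.9 w 0.0436 F [ 0.4 -0.6  0.1] j [ 0.81  0.74 -1.21  1.3   0.68  1.54 -0.07]
 -> shift [ 0.4  1.6 95.4] turn 0.2
```

```bash
python3 -m crank '[[[0,1.5,30,0,0],[0,1.5,60,0,0],[0,1.5,85,0,0],[0,1.5,95,0,0],[0,1.5,95,0,0],[0,1.5,95,0,0],[0,1.5,95,0,-1],[0,1.5,95,0,-1],[0,1.5,95,0,-1],[0,1.5,95,0,-1],[0,1.5,95,0,-1],[0,1.5,95,0,-1]]]' 30
python3 -m crank '[[[0,0,0.8,-7,-1],[0,0,1.6,-14,-1],[0,0,2.5,-21,-1],[0,0,3.4,-28,-1],[0,0,4.3,-35,-1],[0,0,5.2,-42,-1],[0,0,6.1,-49,-1],[0,0,7,-56,-1],[0,0,7.9,-63,-1],[0,0,8.7,-70,-1],[0,0,9.4,-77,-1],[0,0,9.8,-82,-1],[0,0,9.8,-86,-1],[0,0,9.8,-86,-1]]]' 30
python3 -c "
from h import *
s=r.read_state();print(s['torque'],yaw(s)[0],s['joint_positions'].round(2))"
```

```text
time: 45.0
ee_pos: [0.6638, -0.0976, 0.1144]
eef_rot: [0.615, 0.789, -0.002, -0.001]
ft_force: [-8.8, -2.3, 5.1]
width: 0.0115
grip_force: 30.0
time: 46.4
ee_pos: [0.6646, -0.0966, 0.1046]
eef_rot: [-0.089, 0.996, 0.001, -0.001]
ft_force: [-6.1, 2.7, 2.1]
width: 0.0125
grip_force: 30.0
[ 0.70812264  1.09335892 -0.61535443] 100.16925519396607 [ 0.87  0.97 -1.37  1.41  0.94  1.5   1.3 ]
```

Tight at the same stop as before (100°, -0.62 N m). Releasing, moving clear and taking a final look.

```bash
python3 -m crank '[[[0,0,0,0,-0.1],[0,0,0,0,-0.1],[0,0,0,0,-0.1],[0,0,0,0,-0.1],[0,0,-40,0,-0.1],[0,0,-90,0,-0.1],[0,0,-120,0,-0.1],[150,0,-120,0,-0.1],[150,0,-120,0,-0.1],[150,0,-120,0,-0.1],[150,0,-120,0,-0.1],[150,0,-120,0,-0.1]]]' 30
python3 look.py w9; python3 -c "
from h import *
t=np.load('w9t.npy',allow_pickle=True).item();T=t['image']; s=r.camera('scene')['image']; w=np.load('w9.npy',allow_pickle=True).item()['image']
save('w9m.png',np.hstack([cv2.resize(T[100:270,110:380],(400,252)),cv2.resize(s[110:320,130:400],(400,311))[:252]]))
go((.6,0,.2))"
```

```text
time: 47.6
ee_pos: [0.5167, -0.1256, 0.225]
eef_rot: [-0.086, 0.996, -0.002, 0.0]
ft_force: [-0.1, -0.5, 0.7]
width: 0.0395
grip_force: 0.0
t 47.75 pos [ 0.5187 -0.1225  0.2248] yaw 100.2 w 0.0391 F [-0.3  0.5  0.2] j [ 1.28  0.5  -1.45  1.65  0.5   1.44  1.52]
 -> shift [-101.6  106.1   25.1] turn 0
```

View pics/w9m.png

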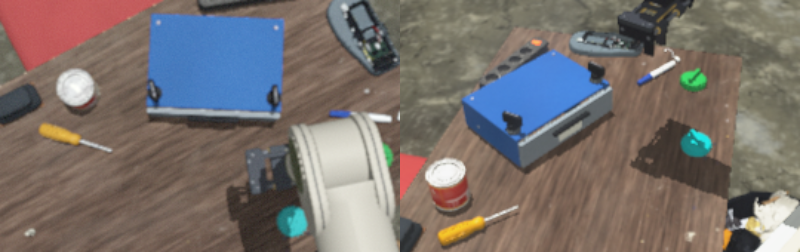

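The drawer is fully home, both lock bars are back at their starting angles, the bystanders are where they were, and the robot is clear.

```bash
python3 -c "
from h import *
print(r.close_job())"
```

```text
the job is handed in; nothing more can be done
None
```

The fuel cap, white clip and white cap (no tape was on the table) are in the drawer, the drawer is fully home past its detent, both locks are screwed tight (left ordinary thread, right reverse), the screwdriver, marker and tin were not moved, and the job is handed in.

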